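# Lift the drawer over its catch and fetch the hob scraper

### The arm

A 7-joint arm with a two-finger parallel gripper is mounted at the origin on the work surface. World frame = base frame: x ahead of the robot, y to its left, z up, the work surface at z = 0. Lengths are in m, angles in rad, forces in N, time in s.
With the tool pointing down it reaches from about 0.4 to 0.875 m from the base axis. Payload 19.3 kg.
Tool frame: the origin (TCP) lies where the fingers leave the gripper's body, on its centre line; the fingertips stand 73 mm ahead of it and the grasp point (between the pads) lies 54 mm ahead of it (pinch_z is the distance from the TCP to the grasp point, in m); x points along the fingers, z is the direction in which the jaws open and shut, and the axes are right-handed (so a half turn about x gives the same grasp; the last joint's range is limited). The gripper opens to 85 mm and grips with 20 to 120 N. Pads are 22 mm wide; open, the fingers measure 114 mm over their backs; the gripper's body (76 mm by 85 mm) begins 54 mm behind the grasp point. The pads swing forward as they close: fully open they stand 13 mm farther back than shut.
Start: joints at [-1.268, 0.521, -0.036, 1.599, 0.021, 1.021, -0.113], TCP at [0.228, 0.582, 0.304] pointing down, gripper open.
Joint ranges: [-2.91, 2.91], [-0.3, 2.13], [-1.5, 1.42], [0.17, 2.43], [-1.26, 4.41], [0.16, 1.93], [-2.52, 2.52]. Speed limits (rad/s): [1.89, 1.89, 2.39, 2.39, 3.01, 3.01, 3.01].

### API

Orientations are given as a unit quaternion [w, x, y, z].
In Python, from station import * gives the robot as it stands.
- The arm moves only by the tool step_arm, never from a script. Its argument "motion" is one flat list of numbers, 5 for each row, row after row: the finger opening in mm, from 0 to 85.4, then the shift along the tool's x, y, z in units of 60 mm (1.0 is 60 mm), then the turn about the tool's x in units of 8 degrees (1.0 is 8 degrees). A call has 1 to 12 rows; each row is the pose to reach, as a shift and turn from the pose commanded when the call began, along the tool's axes at that moment; what a row does not reach only later rows make up. A row lasts 1/8 s, in which the tool goes at most 62.5 mm and 10.7 degrees, less where a joint would pass 70% of its speed; a pose out of reach is approached as far as the arm can. A call with a gripper value outside its range is refused whole. The fingers move at their own pace and stop on an object; "newtons" is the grip in N (left out, the last holds). Time passes only in rows, so rows that repeat a pose let the fingers close. It gives the time, the measured TCP pose, the force and the opening at its end, in the units of the state.
- state(): the state, without advancing time (a new reading comes with each control period).
- camera(name): name is "scene" or "top"; returns a dict with "image" (384x512x3 uint8, blue, green, red), "vfov" (degrees; the focal length in pixels is half the picture's height over the tangent of half this angle, whatever the lens; pixels are square), "cx", "cy" (the principal point, pixels), "xyz" and "orientation" of the camera in the world. Camera axes: x right, y down, z forward; pixel columns grow to the right and rows downward; lengths in m; the calibration is good to about 2 mm. A picture is of the moment at which its call begins. There is no depth.
- finish_job(): hands the job in, once; it reports no verdict.
Trained networks look in the newest picture that a camera, given by its name, has taken for a name from the list of things; names that differ only in an ending like _2 or _b are one class to them, and where a whole thing is asked for, a point or a joint stands for the part that bears it (a point fixed in the world has none). Each returns a list of dicts, best first, with "confidence" (0 to 1); they miss things now and then, are a little off and sometimes report something else, mostly with a low value. They report only what shows in the picture. A call takes as long as a camera call.
- look_for(camera, target): "point" ([x, y, z] in m, in world coordinates, good to about 4 mm: the middle of the surface that is visible of it).
- place_of(camera, target): "point" ([x, y, z] in m, in world coordinates, good to about 4 mm: a listed point, or the origin of a listed thing).
The state is a dict: "time": time; "joint_positions": joint angles; "qd": joint speeds; "effort": joint torques, N m; "position": TCP position; "tool_rot": TCP orientation; "contact_force": force on the tool from outside, world axes, zero at the start; "ft_torque": the same for the moment, N m; "width": finger opening in m.
Only numpy, scipy, OpenCV 4.12 (cv2) and the standard library are available. Lean on these libraries where they do the work, as an engineer would, in place of code of your own. Each camera call takes 0.05 s, during which the arm holds its last target.

### The job

Pull the drawer of the small counter-top unit right out by its bar handle: part-way it comes up against a lift-over catch, where you raise the front by the handle, pull on over the catch and let the front down again. Then take the hob scraper out of it and lay it gently, flat, on the middle of the empty cooking ring of the hob (the ring nearest the robot). Leave the drawer fully out with its front down, leave the spatula in it, and do not disturb the pan, bowl and soap bottle.

Things in the scene. Friction and masses are not known exactly. Their poses are not given: they have to be found in the camera images.
- unit_face (a point): Fixed white drawer unit with a pale wooden top, 280 mm deep (x), 360 mm wide (y), 130 mm high; this point is the middle of the lower edge of its front face, on the worktop (the unit's centre is 140 mm behind it, along +x). Its -x axis is the way the drawer comes out. A mug (90 mm high) and a jar (110 mm high) stand on its top, 130 mm or more behind the face.
- drawer (a joint): How far the drawer is out, in m: 0 shut, 0.17 against its end stop (fully out). It needs about 2 to 5 N to slide. A hidden lift-over catch blocks it dead somewhere between 0.065 and 0.105; where is found only by pulling until it stops. Before the catch the front cannot be raised: rails hold it down, except in the last 10 mm before the catch (counted from where it stops).
- handle (a point): Middle of the drawer's horizontal steel bar handle: round bar 12 mm thick, 130 mm long along the unit's y, its axis 42 mm in front of the drawer panel, 96 mm above the worktop when level (the panel's top is 17 mm higher, 113 mm above the worktop; the unit's top is at 130 mm). Gap between bar and panel 36 mm. It moves with the drawer; axes as the unit's when level.
- drawer_floor (a point): Middle of the front edge of the drawer's inner floor, 70 mm behind the handle's bar and 30 mm above the worktop. From here the floor runs 227 mm back (+x) and 144 mm to either side (y); side walls 50 mm high. Moves with the drawer.
- scraper_center (a point): Grey plastic hob scraper lying flat in the drawer beside the spatula, to its left or right: 143 mm long along its x, with a straight grip 34 mm wide and 22 mm high from x=-30 to x=70 mm and a wider head, 60 mm wide and 13 mm high, at its -x end. Mass about 0.14 kg. This point lies at the middle of its length and half-way up, 11 mm above its flat underside; z up.
- spatula_grip (a point): Bystander in the drawer: wooden-handled spatula, 160 mm long, lying roughly along the drawer; this point is on its handle. It is longer and flatter than the scraper.
- hob: Fixed black ceramic hob, 510 mm long (x), 290 mm wide (y), top 7 mm above the worktop; origin at the centre of its underside. It has two round rings of 164 mm diameter.
- ring (a point): Centre of the empty cooking ring nearest the robot, on the hob's top surface; axes as the hob's.
- pan_center (a point): Steel pan, 170 mm across, 75 mm high, standing on the far ring; the point is on its axis half-way up. Its edge can come within 110 mm of the empty ring's centre.
- bowl_center (a point): White bowl, 140 mm across, 60 mm high, on the worktop to the right; centre.
- soap_center (a point): Soap bottle, 60 mm across, 170 mm high, on the worktop to the right of the unit; centre.
- drawer_front (a point): Middle of the top front edge of the drawer's panel. Raised by the handle, the whole drawer tilts about a pivot at its rear, 305 mm behind the bar, at most 0.10 rad (handle 30 mm up). At the catch the handle must go up more than 16 mm (20 to 26 is comfortable) and stay so for the next 25 mm of pull; let down, it falls level by its own weight. Raising it takes about 6 N.

How it is judged:
On the way, in this order (a step that is already met when the one before it is completed fails the run):
1. the drawer is out past its catch, at least 150 mm, with the front let down again (value of joint drawer above 0.15 m and height (world z) of handle below 0.103 m), for 0.2 s.
2. the scraper is lifted clear of the drawer (height (world z) of scraper_center above 0.12 m), for 0.1 s.
At the end, for the whole second after the job is handed in: The drawer is out by more than 150 mm with its front down (handle less than 7 mm above its level height); the scraper lies flat (within 0.12 rad) and still on the hob, its centre within 50 mm of the empty ring's centre; the spatula is still in the drawer (all of step 1 and horizontal distance between scraper_center and ring below 0.05 m and z of scraper_center in the frame of ring below 0.02 m and (angle between scraper_center's own z axis and vertical below 0.12 rad or angle between scraper_center's own z axis and vertical above 3.02 rad) and linear speed of scraper below 0.02 m/s and horizontal distance between spatula_grip and drawer_floor below 0.25 m and height (world z) of spatula_grip below 0.08 m); the robot touches nothing.
It fails at once if the pan, bowl or soap bottle is moved by more than 30 mm (distance of any of pan_center, bowl_center, soap_center from where it was at the start of the episode above 0.03 m).
It fails at once if the scraper is dropped or slammed onto the hob (still faster than 0.6 m/s within 30 mm of lying on it) (horizontal distance between scraper_center and ring below 0.15 m and z of scraper_center in the frame of ring below 0.04 m and linear speed of scraper above 0.6 m/s).
It also fails if it takes over 58 s, if anything falls off the work surface, if the arm or the gripper's body presses on something with over 40 N, if the wrist force passes 120 N, or if a joint passes its speed limit or range.

## Working session

There is one attempt and no reset: what is moved stays moved. The work goes in short steps, Python scripts to look and compute and a tool call to move; the robot and the scene stay as the last step left them, time stands still between calls to the robot, and variables do not carry over. Pictures are saved under pics/ and viewed, and the job is handed in when it is done.

Besides the shell and the picture viewer there is one more tool, called after "Call:" as name(argument=value, ...), one argument or row to a line, values as JSON. step_arm: Moves the arm, as the interface text tells. Its arguments: {"type":"object","properties":{"motion":{"type":"array"},"newtons":{"type":"number"}},"required":["motion"]}

```bash
ls; mkdir -p pics
python3 - <<'E'
from station import *
import cv2
s=state();print({k:s[k] for k in ('time','position','tool_rot','contact_force','width')})
for n in('scene','top'):
    c=camera(n);cv2.imwrite(f'pics/{n}0.png',c['image']);print(n,c['vfov'],c['cx'],c['cy'],c['xyz'],c['orientation'])
    for t in ['unit_face','handle','drawer_front','hob','ring','pan_center','bowl_center','soap_center','scraper_center']:
        r=place_of(n,t);print(t,[(d['point'],d['confidence']) for d in r[:2]])
E
```

```text
pics
{'time': 0.0, 'position': array([0.22756131, 0.58181896, 0.30332961]), 'tool_rot': array([ 0.58367449, -0.39894781,  0.58431182,  0.39842745]), 'contact_force': array([-0.20772841, -0.62931467,  0.72206348]), 'width': 0.08564229150316699}
scene 54.07117106376405 256.7431684184229 186.3991923808276 [ 1.187682   -0.33004091  1.04497487] [-0.25352278  0.82137922  0.48742916 -0.15321615]
unit_face []
handle [([0.6087, -0.0886, 0.096], 0.64)]
drawer_front [([0.6491, -0.0919, 0.111], 0.62)]
hob []
ring [([0.4771, 0.4127, 0.0072], 0.88)]
pan_center [([0.7042, 0.4113, 0.0373], 0.88), ([0.6097, -0.0911, 0.095], 0.47)]
bowl_center [([0.3998, -0.4205, 0.0271], 0.59)]
soap_center [([0.589, -0.4389, 0.0863], 0.74)]
scraper_center []
top 55.443886710699985 259.76490885525357 193.62670252416333 [ 0.45673216 -0.02239005  1.18188106] [-0.04662625  0.71482766 -0.69523911  0.05907609]
unit_face [([0.6748, -0.0919, 0.0028], 0.72), ([0.6074, -0.0902, 0.0963], 0.67)]
handle [([0.6066, -0.09, 0.0941], 0.76)]
drawer_front [([0.6479, -0.089, 0.1117], 0.65), ([0.5888, -0.4361, 0.083], 0.32)]
hob [([0.5911, 0.4163, -0.0024], 0.77)]
ring [([0.4746, 0.4151, 0.004], 0.74)]
pan_center [([0.7034, 0.4113, 0.0458], 0.74)]
bowl_center [([0.4022, -0.4275, 0.0291], 0.7)]
soap_center [([0.5892, -0.4368, 0.0816], 0.58)]
scraper_center []
```

View pics/scene0.png

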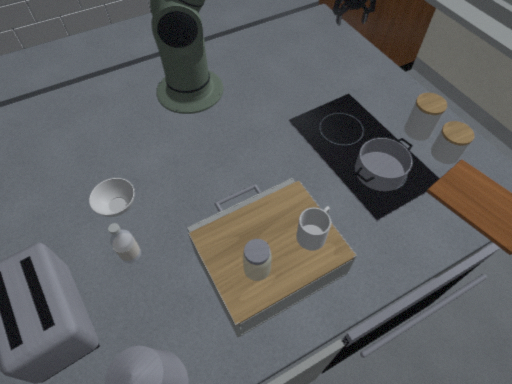

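View pics/top0.png

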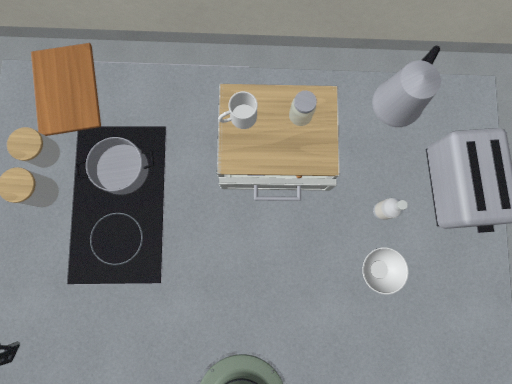

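```bash
cat > h.py <<'E'
from station import *
import numpy as np, cv2
from scipy.spatial.transform import Rotation as R
def Rq(q): return R.from_quat([q[1],q[2],q[3],q[0]]).as_matrix()
def pix2plane(c,u,v,z):
    f=c['image'].shape[0]/2/np.tan(np.radians(c['vfov'])/2)
    d=Rq(c['orientation'])@np.array([(u-c['cx'])/f,(v-c['cy'])/f,1]); o=np.array(c['xyz'])
    return o+d*(z-o[2])/d[2]
def proj(c,p):
    f=c['image'].shape[0]/2/np.tan(np.radians(c['vfov'])/2)
    q=Rq(c['orientation']).T@(np.array(p)-np.array(c['xyz'])); return np.array([c['cx']+f*q[0]/q[2],c['cy']+f*q[1]/q[2]])
def st():
    s=state();M=Rq(s['tool_rot']);print('t',s['time'],'p',s['position'].round(4),'F',s['contact_force'].round(1),'w',round(s['width'],4));print('q',np.round(s['joint_positions'],3));print('x',M[:,0].round(3),'y',M[:,1].round(3),'z',M[:,2].round(3));return s,M
E
python3 - <<'E'
from h import *
st()
c=camera('top')
cv2.imwrite('pics/z1.png',cv2.resize(c['image'][150:220,200:360],None,fx=5,fy=5,interpolation=cv2.INTER_CUBIC))
print(look_for('top','handle'))
E
```

```text
t 1.0 p [0.2277 0.5821 0.3039] F [ 0.2  0.6 -0.4] w 0.0854
q [-1.268  0.521 -0.036  1.6    0.021  1.021 -0.113]
x [-0. -0. -1.] y [-0.931  0.364  0.   ] z [ 0.364  0.931 -0.   ]
[{'point': [0.649, -0.0907, 0.1023], 'confidence': 0.79}]
```

View pics/z1.png

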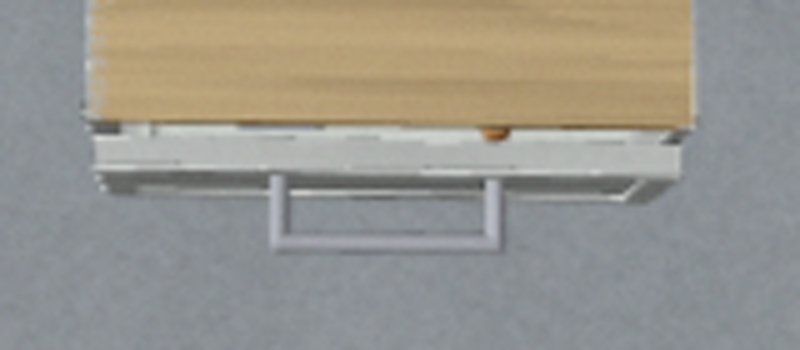

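The zoom shows the handle bar from about (254,198.6) to (300,198.6) in full-picture pixels. The drawer is slightly ajar, and the orange spatula handle peeps out at about (299,176).

Run:
```python
from h import *
c=camera('top')
# zoom pixel -> full
g=lambda u,v:((u+.5)/5-.5+200,(v+.5)/5-.5+150)
for p in[(279,243),(493,243)]: print('bar',pix2plane(c,*g(*p),.1).round(4))
for p in[(90,120),(692,127)]: print('unit top edge',pix2plane(c,*g(*p),.13).round(4))
for p in[(95,170),(680,177)]: print('panel top front',pix2plane(c,*g(*p),.113).round(4))
```

```text
bar [ 0.6059 -0.0267  0.1   ]
bar [ 0.6096 -0.1548  0.1   ]
unit top edge [0.6713 0.0862 0.13  ]
unit top edge [ 0.6778 -0.2679  0.13  ]
panel top front [0.6446 0.0837 0.113 ]
panel top front [ 0.6508 -0.2645  0.113 ]
```

Call:
step_arm(
  motion=[36,0,-9.96,-8.14,8.46,36,0,-9.96,-8.14,8.46,36,0,-9.96,-8.14,8.46,36,0,-9.96,-8.14,8.46,36,0,-9.96,-8.14,8.46,36,0,-9.96,-8.14,8.46,36,0,-9.96,-8.14,8.46,36,0,-9.96,-8.14,8.46,36,0,-9.96,-8.14,8.46,36,0,-9.96,-8.14,8.46,36,0,-9.96,-8.14,8.46,36,0,-9.96,-8.14,8.46],
  newtons=60,
)

```text
time: 2.65
position: [0.5965, -0.0732, 0.304]
tool_rot: [0.707, -0.006, 0.707, 0.006]
contact_force: [0.2, 0.9, -0.4]
width: 0.036
```

Run:
```python
from h import *
st()
```

```text
t 2.65 p [ 0.5965 -0.0732  0.304 ] F [ 0.2  0.9 -0.4] w 0.036
q [-0.25   0.513  0.399  1.682 -0.23   0.993  0.246]
x [ 0.  0. -1.] y [-0.017  1.     0.   ] z [1.    0.017 0.   ]
```

Call:
step_arm(
  motion=[36,1.0,-0.28,0.17,0,36,1.2,-0.28,0.17,0,36,1.2,-0.28,0.17,0],
)

```text
time: 3.02
position: [0.6059, -0.0874, 0.2319]
tool_rot: [0.707, -0.006, 0.707, 0.006]
contact_force: [0.1, 0.5, 1.3]
width: 0.0361
```

Run:
```python
from h import *
s,M=st()
for n in('scene','top'):
    c=camera(n);im=c['image'];cv2.imwrite(f'pics/{n}2.png',cv2.resize(im[100:250,190:370],None,fx=4,fy=4,interpolation=cv2.INTER_CUBIC))
```

```text
t 3.025 p [ 0.6059 -0.0874  0.2319] F [0.1 0.5 1.3] w 0.0361
q [-0.198  0.614  0.364  1.716 -0.274  0.863  0.302]
x [-0.001  0.    -1.   ] y [-0.017  1.     0.   ] z [ 1.     0.017 -0.001]
```

View pics/scene2.png

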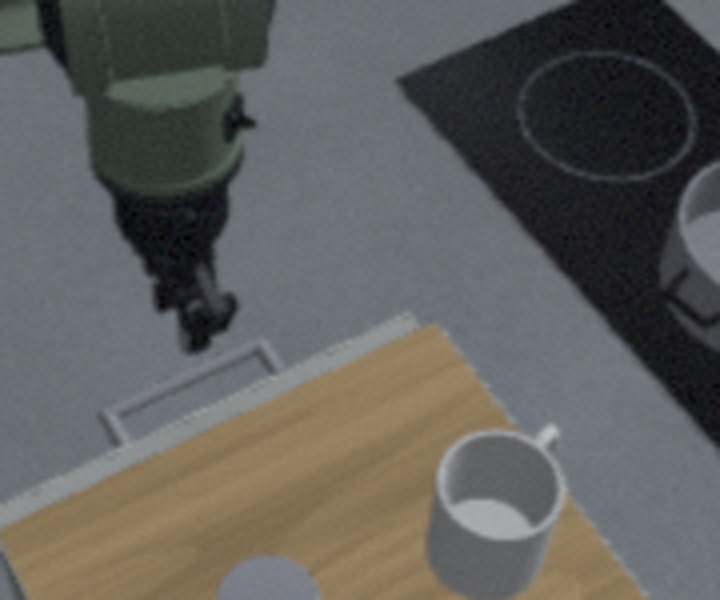

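The gripper hovers above the bar, which runs from (103,412) to (268,345) in the zoom. I'll triangulate the bar's height from the two views.

Run:
```python
from h import *
c=camera('scene');ct=camera('top')
g=lambda u,v:((u+.5)/4-.5+190,(v+.5)/4-.5+100)
m=g(186,379)
for z in(.08,.096,.11):
    print(z,pix2plane(c,*m,z).round(4),pix2plane(ct,(386+.5)/5-.5+200,(243+.5)/5-.5+150,z).round(4),proj(c,[.607,-.0905,z]),m)
```

```text
0.08 [ 0.5995 -0.0871  0.08  ] [ 0.6105 -0.0919  0.08  ] [236.22079329 196.62650049] (236.125, 194.375)
0.096 [ 0.6093 -0.0911  0.096 ] [ 0.6083 -0.0909  0.096 ] [235.95839054 193.74698325] (236.125, 194.375)
0.11 [ 0.6178 -0.0946  0.11  ] [ 0.6064 -0.09    0.11  ] [235.72373789 191.17198595] (236.125, 194.375)
```

Call:
step_arm(
  motion=[36,0.6,-0.05,0.04,0,36,1.1,-0.05,0.04,0,36,1.38,-0.05,0.04,0,36,1.38,-0.05,0.04,0],
)

```text
time: 3.72
position: [0.6085, -0.0908, 0.1491]
tool_rot: [0.707, -0.006, 0.707, 0.006]
contact_force: [-0.4, -0.2, -0.1]
width: 0.036
```

Call:
step_arm(
  motion=[0,0,0,0,0,0,0,0,0,0,0,0,0,0,0,0,0,0,0,0],
  newtons=60,
)

```text
time: 4.22
position: [0.609, -0.0912, 0.1503]
tool_rot: [0.708, -0.006, 0.706, 0.006]
contact_force: [-2.2, 1.1, 7.2]
width: 0.0101
```

Call:
step_arm(
  motion=[0,0,0,-0.1,0,0,0,0,-0.3,0,0,0,0,-0.5,0,0,0,0,-0.65,0,0,0,0,-0.75,0,0,0,0,-0.75,0],
)

```text
time: 4.97
position: [0.5638, -0.0918, 0.1502]
tool_rot: [0.708, -0.006, 0.707, 0.006]
contact_force: [-2.6, 0.8, 9.4]
width: 0.0103
```

Call:
step_arm(
  motion=[0,0,0,-0.1,0,0,0,0,-0.2,0,0,0,0,-0.3,0,0,0,0,-0.3,0],
)

```text
time: 5.48
position: [0.5458, -0.092, 0.1502]
tool_rot: [0.708, -0.006, 0.706, 0.006]
contact_force: [-2.2, 0.9, 9.3]
width: 0.0098
```

Run:
```python
from h import *
st()
for n in('scene','top'):
    c=camera(n);im=c['image'];cv2.imwrite(f'pics/{n}3.png',cv2.resize(im[100:250,190:370],None,fx=4,fy=4,interpolation=cv2.INTER_CUBIC))
print(place_of('scene','handle')[:1],place_of('scene','drawer_front')[:1])
```

```text
t 5.475 p [ 0.5458 -0.092   0.1502] F [-2.2  0.9  9.3] w 0.0098
q [-0.158  0.651  0.306  1.921 -0.323  0.616  0.372]
x [ 0.002  0.    -1.   ] y [-0.017  1.     0.   ] z [1.    0.017 0.002]
[{'point': [0.5494, -0.0935, 0.096], 'confidence': 0.87}] [{'point': [0.5853, -0.0898, 0.1131], 'confidence': 0.94}]
```

View pics/scene3.png

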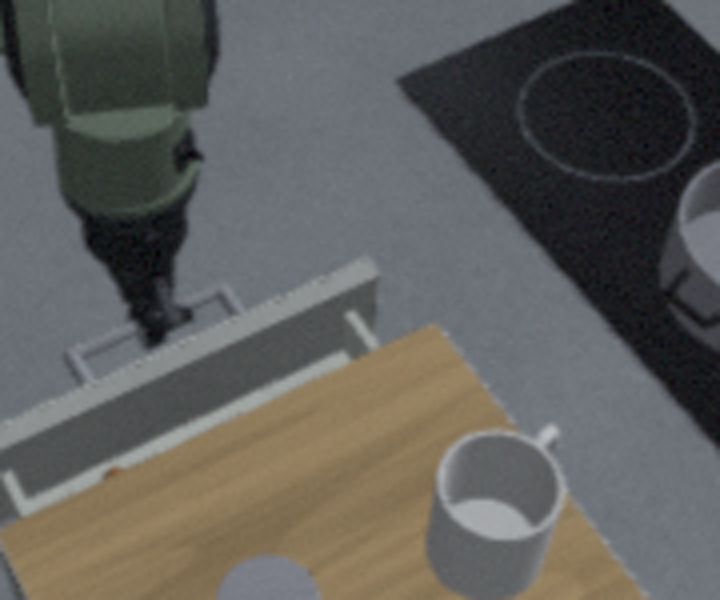

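The drawer is following, with the panel now about 88 mm in front of the face. I'll continue in small steps until it stops.

Call:
step_arm(
  motion=[0,0,0,-0.07,0,0,0,0,-0.14,0,0,0,0,-0.14,0],
)

```text
time: 6.05
position: [0.5376, -0.0922, 0.1502]
tool_rot: [0.708, -0.006, 0.706, 0.006]
contact_force: [-2.6, 2.5, 9.5]
width: 0.0101
```

Call:
step_arm(
  motion=[0,0,0,-0.07,0,0,0,0,-0.14,0,0,0,0,-0.14,0],
)

```text
time: 6.42
position: [0.5299, -0.0922, 0.1503]
tool_rot: [0.708, -0.006, 0.706, 0.006]
contact_force: [3.6, 2.3, 6.4]
width: 0.0099
```

Call:
step_arm(
  motion=[0,0,0,-0.05,0,0,0,0,-0.08,0,0,0,0,-0.08,0],
)

```text
time: 6.8
position: [0.5288, -0.0919, 0.1507]
tool_rot: [0.711, -0.007, 0.703, 0.006]
contact_force: [29.6, 3.3, -12.3]
width: 0.0097
```

Blocked at TCP x≈0.529 with 30 N, so that is the catch. I'll back off slightly and raise.

Call:
step_arm(
  motion=[0,0,0,0.08,0,0,-0.12,0,0.08,0,0,-0.26,0,0.08,0,0,-0.4,0,0.08,0,0,-0.4,0,0.08,0],
)

```text
time: 7.42
position: [0.5284, -0.0923, 0.1734]
tool_rot: [0.707, -0.006, 0.707, 0.006]
contact_force: [-0.6, 0.7, -7.0]
width: 0.01
```

Run:
```python
from h import *
st()
for n in('scene','top'):
    c=camera(n);im=c['image'];cv2.imwrite(f'pics/{n}4.png',cv2.resize(im[100:250,190:370],None,fx=4,fy=4,interpolation=cv2.INTER_CUBIC))
    print(place_of(n,'handle')[:1],place_of(n,'drawer_front')[:1])
```

```text
t 7.425 p [ 0.5284 -0.0923  0.1734] F [-0.6  0.7 -7. ] w 0.01
q [-0.174  0.594  0.326  1.954 -0.305  0.641  0.364]
x [-0.  0. -1.] y [-0.017  1.     0.   ] z [ 1.     0.017 -0.   ]
[{'point': [0.5282, -0.0912, 0.1183], 'confidence': 0.94}] [{'point': [0.569, -0.0923, 0.1303], 'confidence': 0.73}]
[{'point': [0.478, 0.4127, 0.0054], 'confidence': 0.25}] [{'point': [0.5845, -0.4389, 0.085], 'confidence': 0.59}]
```

View pics/scene4.png

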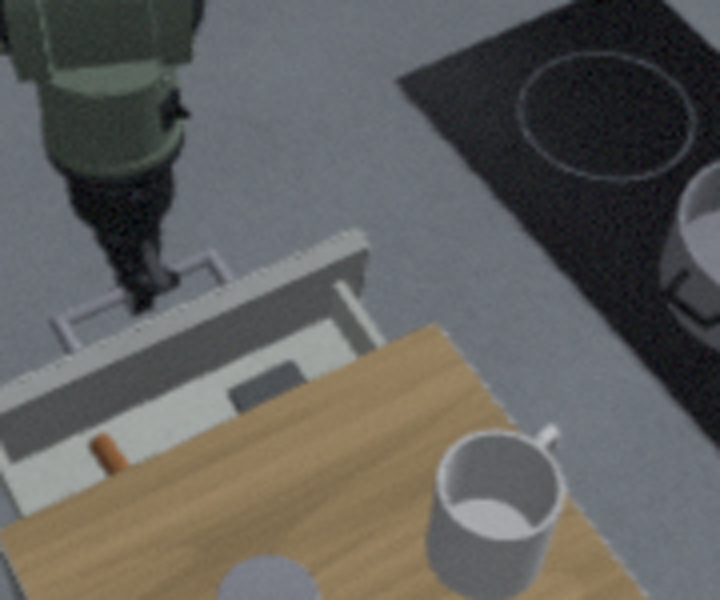

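The front is up about 22 mm. The scraper head shows on the left at (270,388) in the zoom, with the spatula's orange handle at (108,455). I'll pull over the catch now.

Call:
step_arm(
  motion=[0,0,0,-0.1,0,0,0,0,-0.25,0,0,0,0,-0.4,0,0,0,0,-0.55,0,0,0,0,-0.68,0,0,0,0,-0.75,0,0,0,0,-0.75,0],
)

```text
time: 8.6
position: [0.4829, -0.093, 0.173]
tool_rot: [0.707, -0.006, 0.708, 0.006]
contact_force: [-1.6, 3.9, -6.7]
width: 0.0095
```

Call:
step_arm(
  motion=[0,0.12,0,0,0,0,0.26,0,0,0,0,0.37,0,0,0,0,0.37,0,0,0],
)

```text
time: 9.1
position: [0.4833, -0.0931, 0.1507]
tool_rot: [0.707, -0.006, 0.707, 0.006]
contact_force: [-1.0, 5.1, -4.9]
width: 0.0098
```

Call:
step_arm(
  motion=[0,0,0,-0.12,0,0,0,0,-0.22,0,0,0,0,-0.3,0,0,0,0,-0.3,0],
)

```text
time: 9.6
position: [0.4652, -0.0933, 0.151]
tool_rot: [0.707, -0.006, 0.707, 0.006]
contact_force: [-1.5, 5.5, -4.3]
width: 0.0099
```

Call:
step_arm(
  motion=[0,0,0,-0.1,0,0,0,0,-0.18,0,0,0,0,-0.2,0,0,0,0,-0.2,0],
)

```text
time: 10.1
position: [0.4536, -0.0935, 0.151]
tool_rot: [0.707, -0.006, 0.707, 0.006]
contact_force: [0.4, 6.0, -4.6]
width: 0.0099
```

Call:
step_arm(
  motion=[0,0,0,-0.07,0,0,0,0,-0.12,0,0,0,0,-0.12,0],
)

```text
time: 10.48
position: [0.4462, -0.0936, 0.151]
tool_rot: [0.707, -0.006, 0.707, 0.006]
contact_force: [-1.3, 7.3, -5.0]
width: 0.0098
```

Call:
step_arm(
  motion=[0,0,0,-0.07,0,0,0,0,-0.12,0,0,0,0,-0.12,0],
)

```text
time: 10.85
position: [0.4428, -0.0936, 0.1519]
tool_rot: [0.71, -0.007, 0.704, 0.006]
contact_force: [19.7, 7.4, -10.2]
width: 0.0096
```

Call:
step_arm(
  motion=[0,0,0,-0.05,0,0,0,0,-0.1,0,0,0,0,-0.1,0],
)

```text
time: 11.22
position: [0.4421, -0.0937, 0.1532]
tool_rot: [0.714, -0.008, 0.7, 0.006]
contact_force: [48.5, 10.1, -16.0]
width: 0.0097
```

At the end stop. I'll relieve the load, settle and release.

Call:
step_arm(
  motion=[0,0.03,0,0.16,0,0,0.03,0,0.16,0,36,0.03,0,0.16,0,36,0.03,0,0.16,0,36,0.03,0,0.16,0],
)

```text
time: 11.85
position: [0.4429, -0.0941, 0.1492]
tool_rot: [0.707, -0.006, 0.707, 0.006]
contact_force: [-0.4, -0.5, -0.3]
width: 0.0362
```

Call:
step_arm(
  motion=[36,-0.6,0,0,0,36,-1.2,0,0,0,36,-2.0,-1.0,0,0,36,-2.5,-2.5,0,0,36,-2.5,-3.5,0,0,36,-2.5,-4,0,0,36,-2.5,-4,0,0],
)

```text
time: 12.72
position: [0.4456, -0.338, 0.2994]
tool_rot: [0.707, -0.005, 0.707, 0.003]
contact_force: [-0.3, 1.2, -0.3]
width: 0.036
```

Run:
```python
from h import *
st()
for n in('scene','top'):
    c=camera(n);im=c['image'];cv2.imwrite(f'pics/{n}5.png',cv2.resize(im[100:250,190:370],None,fx=4,fy=4,interpolation=cv2.INTER_CUBIC))
    for t in ('handle','drawer_front','drawer_floor','scraper_center','spatula_grip','ring'):print(n,t,place_of(n,t)[:2])
    print(look_for(n,'scraper_center')[:2])
```

```text
t 12.725 p [ 0.4456 -0.338   0.2994] F [-0.3  1.2 -0.3] w 0.036
q [ 0.211  0.458  0.459  1.8   -0.243  0.939  0.785]
x [-0.    -0.002 -1.   ] y [-0.012  1.    -0.002] z [ 1.     0.012 -0.   ]
scene handle [{'point': [0.4445, -0.0917, 0.0943], 'confidence': 0.89}, {'point': [0.4852, -0.0905, 0.1113], 'confidence': 0.71}]
scene drawer_front [{'point': [0.4862, -0.0913, 0.1095], 'confidence': 0.7}]
scene drawer_floor [{'point': [0.5142, -0.091, 0.0264], 'confidence': 0.82}]
scene scraper_center [{'point': [0.5977, -0.03, 0.0389], 'confidence': 0.77}]
scene spatula_grip [{'point': [0.5691, -0.1654, 0.0451], 'confidence': 0.55}]
scene ring [{'point': [0.4783, 0.4118, 0.0056], 'confidence': 0.92}]
[{'point': [0.5687, -0.0317, 0.0395], 'confidence': 0.75}, {'point': [0.5075, -0.1001, 0.0462], 'confidence': 0.2}]
top handle [{'point': [0.4447, -0.0924, 0.0978], 'confidence': 0.62}, {'point': [0.6, -0.0271, 0.0417], 'confidence': 0.44}]
top drawer_front [{'point': [0.4874, -0.0898, 0.1136], 'confidence': 0.59}, {'point': [0.5703, -0.1573, 0.0375], 'confidence': 0.59}]
top drawer_floor [{'point': [0.513, -0.0937, 0.0306], 'confidence': 0.69}]
top scraper_center [{'point': [0.5999, -0.0268, 0.0428], 'confidence': 0.66}]
top spatula_grip [{'point': [0.5704, -0.159, 0.0398], 'confidence': 0.75}]
top ring [{'point': [0.4738, 0.4164, 0.0057], 'confidence': 0.6}]
[{'point': [0.5797, -0.0276, 0.0536], 'confidence': 0.91}]
```

View pics/scene5.png

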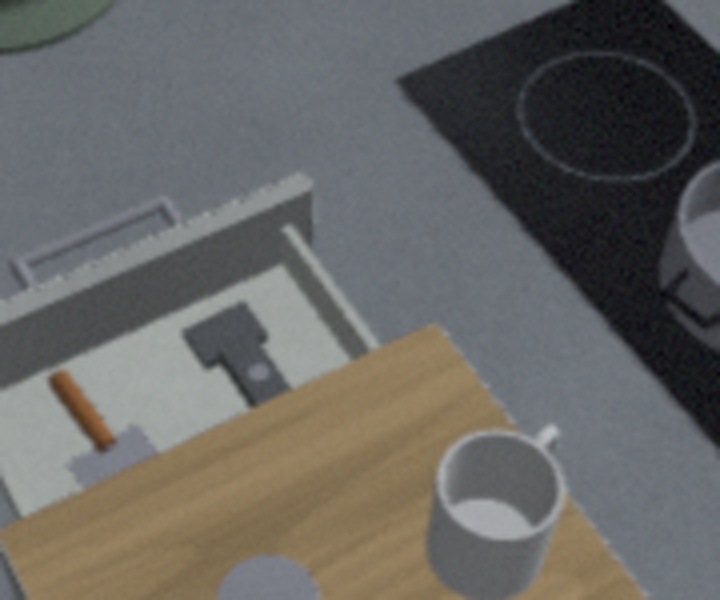

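View pics/top5.png

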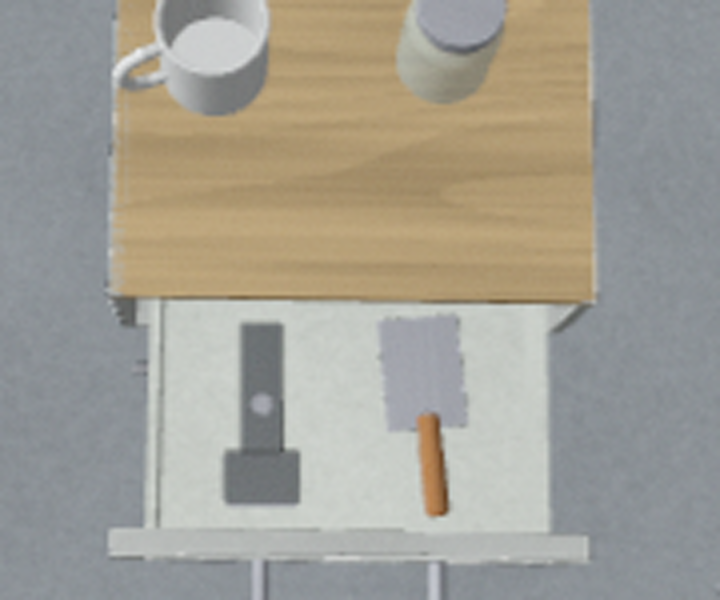

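Drawer out with its front level. In the top zoom the scraper's grip spans (240–284, 323–450), with its dot at (261,404). The head is toward the front and the spatula is well to the right.

Run:
```python
from h import *
c=camera('scene');ct=camera('top')
g=lambda u,v:((u+.5)/4-.5+190,(v+.5)/4-.5+100)
for z in(.046,.052,.058): print('dot',z,pix2plane(c,*g(259,372),z).round(4),pix2plane(ct,*g(261,404),z).round(4))
for n,p,z in[('grip far L',(241,324),.052),('far R',(283,324),.052),('near L',(242,450),.052),('near R',(284,450),.052),('head L',(224,502),.043),('head R',(299,502),.043),('wallL top',(160,400),.08),('unit edge',(262,298),.13),('panel inner top',(262,530),.113)]: print(n,pix2plane(ct,*g(*p),z).round(4))
```

```text
dot 0.046 [ 0.6008 -0.0245  0.046 ] [ 0.6056 -0.0254  0.046 ]
dot 0.052 [ 0.6043 -0.0263  0.052 ] [ 0.6048 -0.0254  0.052 ]
dot 0.058 [ 0.6078 -0.0282  0.058 ] [ 0.6041 -0.0254  0.058 ]
grip far L [ 0.6677 -0.0079  0.052 ]
far R [ 0.6687 -0.0409  0.052 ]
near L [ 0.5685 -0.0117  0.052 ]
near R [ 0.5694 -0.0443  0.052 ]
head L [0.5284 0.0011 0.043 ]
head R [ 0.53   -0.0572  0.043 ]
wallL top [0.602  0.0514 0.08  ]
unit edge [ 0.673  -0.0237  0.13  ]
panel inner top [ 0.5044 -0.0286  0.113 ]
```

Call:
step_arm(
  motion=[62,0,5.15,2.66,-11.38,62,0,5.15,2.66,-11.38,62,0,5.15,2.66,-11.38,62,0,5.15,2.66,-11.38,62,0,5.15,2.66,-11.38,62,0,5.15,2.66,-11.38,62,0,5.15,2.66,-11.38,62,0,5.15,2.66,-11.38,62,0,5.15,2.66,-11.38,62,0,5.15,2.66,-11.38,62,0,5.15,2.66,-11.38],
)

```text
time: 15.0
position: [0.6014, -0.0223, 0.2991]
tool_rot: [-0.492, 0.508, -0.492, -0.508]
contact_force: [-0.3, -1.1, -0.4]
width: 0.0622
```

Run:
```python
from h import *
s,M=st()
print(np.degrees(np.arctan2(M[1,2],M[0,2])))
```

```text
t 15.0 p [ 0.6014 -0.0223  0.2991] F [-0.3 -1.1 -0.4] w 0.0622
q [-0.068  0.489  0.01   1.67  -0.005  0.982  1.547]
x [-0. -0. -1.] y [-0.999 -0.032  0.   ] z [-0.032  0.999 -0.   ]
91.86127321047884
```

Call:
step_arm(
  motion=[62,0.9,0.02,-0.08,0,62,1.8,0.02,-0.08,0,62,2.5,0.02,-0.08,0,62,2.7,0.02,-0.08,0,62,2.7,0.02,-0.08,0],
)

```text
time: 15.62
position: [0.6005, -0.027, 0.1375]
tool_rot: [0.491, -0.508, 0.491, 0.508]
contact_force: [-0.2, 0.1, -0.3]
width: 0.062
```

Run:
```python
from h import *
s,M=st()
for n in('scene','top'):
    c=camera(n);im=c['image'];cv2.imwrite(f'pics/{n}6.png',cv2.resize(im[100:250,190:370],None,fx=4,fy=4,interpolation=cv2.INTER_CUBIC))
```

```text
t 15.625 p [ 0.6005 -0.027   0.1375] F [-0.2  0.1 -0.3] w 0.062
q [-5.300e-02  6.990e-01 -0.000e+00  1.784e+00  1.000e-03  6.580e-01
  1.551e+00]
x [-0. -0. -1.] y [-0.999 -0.034  0.   ] z [-0.034  0.999 -0.   ]
```

View pics/scene6.png

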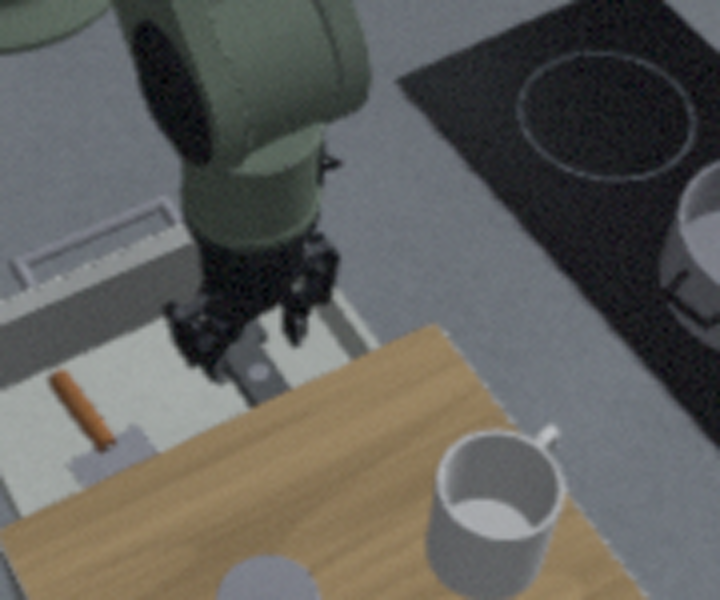

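The fingers straddle the grip at about (255,370) in the zoom, well clear of the spatula. I'll descend and close.

Call:
step_arm(
  motion=[62,0.3,0,0,0,62,0.54,0,0,0,62,0.54,0,0,0],
)

```text
time: 16.1
position: [0.5998, -0.027, 0.1035]
tool_rot: [0.491, -0.508, 0.492, 0.509]
contact_force: [-0.6, -1.2, 0.3]
width: 0.0622
```

Call:
step_arm(
  motion=[25,0,0,0,0,25,0,0,0,0,25,0,0,0,0,25,0,0,0,0],
  newtons=50,
)

```text
time: 16.6
position: [0.6007, -0.027, 0.1052]
tool_rot: [-0.491, 0.509, -0.491, -0.508]
contact_force: [-1.4, 0.5, 6.5]
width: 0.033
```

Call:
step_arm(
  motion=[25,-0.2,0,0,0,25,-0.6,0,0,0,25,-1.2,0,0,0,25,-2,0,0,0,25,-2.5,0,0,0,25,-2.5,0,0,0],
)

```text
time: 17.35
position: [0.6011, -0.0271, 0.2577]
tool_rot: [-0.492, 0.51, -0.49, -0.508]
contact_force: [0.2, 0.7, -2.1]
width: 0.0331
```

Run:
```python
from h import *
s,M=st()
for n in('scene','top'):
    c=camera(n);im=c['image'];cv2.imwrite(f'pics/{n}7.png',cv2.resize(im[80:230,190:370],None,fx=4,fy=4,interpolation=cv2.INTER_CUBIC))
    print(place_of(n,'scraper_center')[:1],place_of(n,'handle')[:1])
```

```text
t 17.35 p [ 0.6011 -0.0271  0.2577] F [ 0.2  0.7 -2.1] w 0.0331
q [-0.058  0.534  0.007  1.713 -0.004  0.89   1.556]
x [ 0.004  0.    -1.   ] y [-0.999 -0.035 -0.004] z [-0.035  0.999 -0.   ]
[{'point': [0.5969, -0.0295, 0.193], 'confidence': 0.57}] [{'point': [0.4464, -0.093, 0.0954], 'confidence': 0.61}]
[] []
```

View pics/scene7.png

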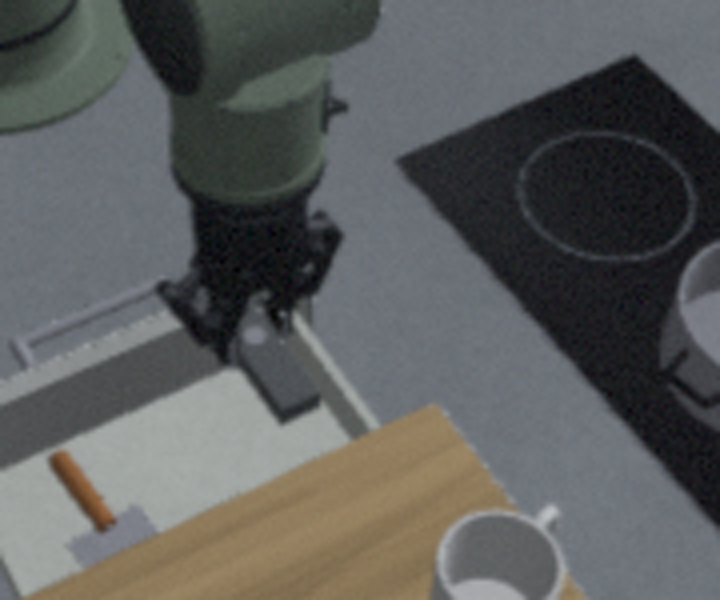

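The scraper is held level and clear; the spatula is untouched and the drawer is still out. I'll carry it to the ring.

Call:
step_arm(
  motion=[25,0,0.1,0.4,0,25,0,0.27,1.1,0,25,0,0.46,1.9,0,25,0,0.68,2.8,0,25,0,0.9,3.7,0,25,0,1.11,4.6,0,25,0,1.33,5.5,0,25,0,1.52,6.3,0,25,0,1.69,7,0,25,0,1.79,7.41,0,25,0,1.79,7.41,0,25,0,1.79,7.41,0],
)

```text
time: 19.15
position: [0.4782, 0.4123, 0.2544]
tool_rot: [-0.491, 0.509, -0.492, -0.508]
contact_force: [-0.2, -0.4, -1.9]
width: 0.0329
```

Run:
```python
from h import *
s,M=st()
for n in('scene','top'):
    c=camera(n);im=c['image'];cv2.imwrite(f'pics/{n}8.png',im)
    print(place_of(n,'scraper_center')[:1],place_of(n,'handle')[:1],place_of(n,'ring')[:1])
```

```text
t 19.15 p [0.4782 0.4123 0.2544] F [-0.2 -0.4 -1.9] w 0.0329
q [-0.782  0.584 -0.035  1.629  0.025  0.93   0.778]
x [-0.    -0.001 -1.   ] y [-0.999 -0.034  0.   ] z [-0.034  0.999 -0.001]
[{'point': [0.475, 0.4114, 0.1888], 'confidence': 0.69}] [{'point': [0.4451, -0.0919, 0.091], 'confidence': 0.94}] [{'point': [0.4768, 0.4121, 0.0064], 'confidence': 0.55}]
[{'point': [0.4757, 0.4136, 0.1913], 'confidence': 0.94}] [{'point': [0.4447, -0.0928, 0.0963], 'confidence': 0.72}] [{'point': [0.4769, 0.4155, 0.004], 'confidence': 0.59}]
```

View pics/scene8.png

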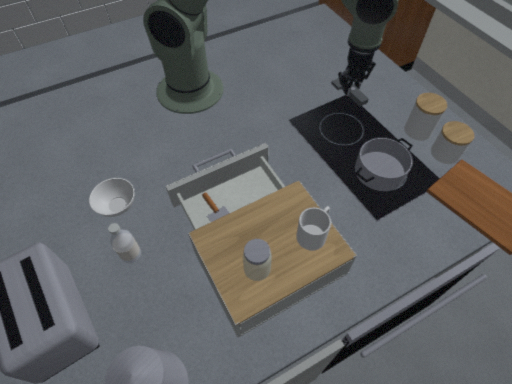

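View pics/top8.png

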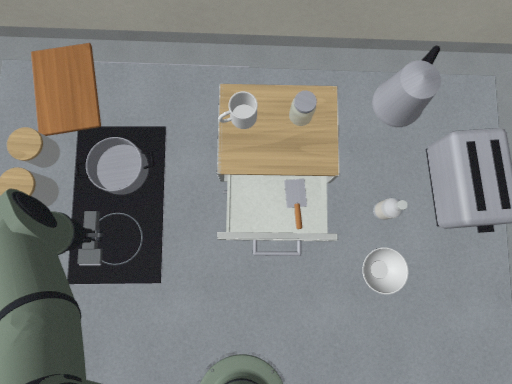

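The scraper is held over the ring, and its apparent offset in the top view is parallax. The pan is clear. I'll lower it, slowly at the end.

Call:
step_arm(
  motion=[25,0.4,0,0,0,25,0.9,0,0,0,25,1.4,0,0,0,25,1.8,0,0,0,25,2.15,0,0,0,25,2.4,0,0,0,25,2.55,0,0,0,25,2.65,0,0,0,25,2.72,0,0,0,25,2.72,0,0,0],
)

```text
time: 20.8
position: [0.4776, 0.4136, 0.0916]
tool_rot: [-0.491, 0.509, -0.491, -0.509]
contact_force: [-0.3, 0.3, -1.2]
width: 0.0325
```

Call:
step_arm(
  motion=[25,0.05,0,0,0,25,0.1,0,0,0,25,0.1,0,0,0],
)

```text
time: 21.18
position: [0.4774, 0.4135, 0.0853]
tool_rot: [0.491, -0.509, 0.491, 0.509]
contact_force: [0.4, -0.0, -0.9]
width: 0.0329
```

Call:
step_arm(
  motion=[25,0.03,0,0,0,25,0.05,0,0,0,25,0.05,0,0,0],
)

```text
time: 21.55
position: [0.4775, 0.4136, 0.0825]
tool_rot: [-0.491, 0.509, -0.491, -0.509]
contact_force: [-0.8, -0.4, -1.0]
width: 0.0329
```

Call:
step_arm(
  motion=[25,0.02,0,0,0,25,0.035,0,0,0,25,0.035,0,0,0],
)

```text
time: 21.92
position: [0.4776, 0.4136, 0.0824]
tool_rot: [-0.491, 0.509, -0.491, -0.509]
contact_force: [-10.7, -9.6, 36.9]
width: 0.0329
```

Contact, though a bit firm. I'll ease up and release.

Call:
step_arm(
  motion=[25,-0.03,0,0,0,25,-0.03,0,0,0,40,-0.03,0,0,0,62,-0.03,0,0,0,62,-0.03,0,0,0,62,-0.03,0,0,0],
)

```text
time: 22.68
position: [0.4775, 0.4135, 0.0821]
tool_rot: [-0.491, 0.509, -0.491, -0.509]
contact_force: [0.3, 0.3, -0.6]
width: 0.0618
```

Call:
step_arm(
  motion=[62,-0.2,0,0,0,62,-0.6,0,0,0,62,-1.2,0,0,0,62,-2,0,0,0,62,-3,0,0,0,62,-3.2,-0.5,-1,0,62,-3.2,-1,-2,0,62,-3.2,-1,-3,0,62,-3.2,-1,-3,0],
)

```text
time: 23.8
position: [0.5448, 0.2307, 0.2753]
tool_rot: [-0.493, 0.508, -0.493, -0.506]
contact_force: [0.6, 0.5, 0.1]
width: 0.0618
```

Run:
```python
from h import *
s,M=st()
for n in('scene','top'):
    c=camera(n);im=c['image'];cv2.imwrite(f'pics/{n}9.png',im)
    for t in('scraper_center','handle','ring','spatula_grip','pan_center','bowl_center','soap_center'):print(n,t,[(d['point'],d['confidence']) for d in place_of(n,t)[:1]])
```

```text
t 23.8 p [0.5448 0.2307 0.2753] F [0.6 0.5 0.1] w 0.0618
q [-0.489  0.499 -0.018  1.721  0.013  0.921  1.087]
x [ 0.001 -0.001 -1.   ] y [-1.    -0.029 -0.001] z [-0.029  1.    -0.001]
scene scraper_center [([0.4733, 0.4106, 0.0175], 0.89)]
scene handle [([0.4443, -0.093, 0.0945], 0.68)]
scene ring [([0.4762, 0.4104, 0.0062], 0.63)]
scene spatula_grip [([0.5691, -0.163, 0.0425], 0.58)]
scene pan_center [([0.7039, 0.4113, 0.0387], 0.95)]
scene bowl_center [([0.4019, -0.4227, 0.0283], 0.73)]
scene soap_center [([0.5881, -0.4364, 0.0875], 0.92)]
top scraper_center []
top handle [([0.444, -0.093, 0.0957], 0.97)]
top ring []
top spatula_grip [([0.5694, -0.1582, 0.036], 0.89)]
top pan_center [([0.7028, 0.4121, 0.0463], 0.55)]
top bowl_center [([0.4043, -0.4301, 0.0269], 0.65)]
top soap_center [([0.5898, -0.4374, 0.0854], 0.89)]
```

View pics/scene9.png

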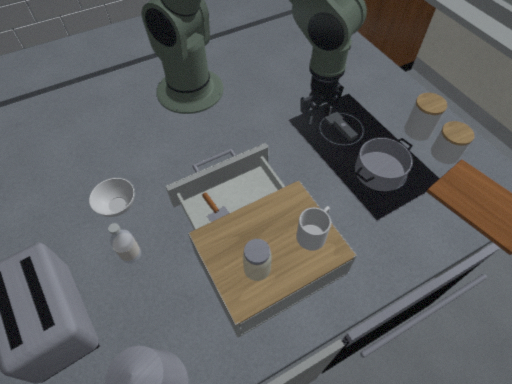

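View pics/top9.png

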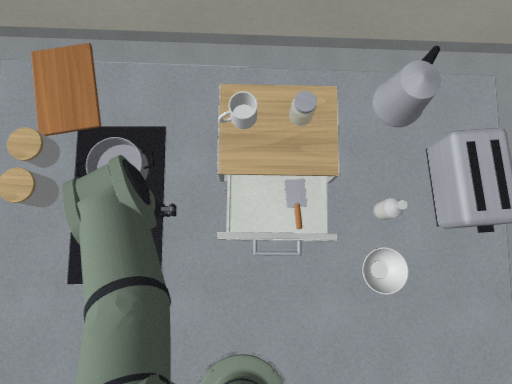

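The scraper lies on the ring at about (341,127) in the scene view. The drawer is out with its front level, the spatula is in it, the pan, bowl and soap bottle haven't moved, and the arm is clear. Handing in.

Run:
```python
from station import *
print(finish_job())
```

```text
the job is handed in; nothing more can be done
None
```

The job is done and handed in at about 24 s. I pulled the drawer to the catch, which stopped it at bar x≈0.529. There I raised the front about 22 mm, pulled over, let the front down and pulled on to the end stop. I then gripped the hob scraper, lifted it clear and laid it on the empty ring.

The last checks, made just before handing in:
- **Scraper:** the scene camera put its centre within 3 mm of the ring's centre and 11 mm above the hob top, which is its height when lying flat. The top camera could not confirm this, because the arm hid both.
- **Drawer:** the handle is at x≈0.444 and z≈0.095, so the drawer is fully out with its front level.
- **Spatula:** it is still in the drawer.
- **Pan, bowl and soap bottle:** unmoved, to within measurement error (a few mm).
- **Arm:** clear of everything, with under 1 N of contact force.

The scraper's touchdown pressed more firmly than planned, at about 37–40 N on the wrist sensor. I was lowering it a few millimetres at a time by then and eased off before letting go.

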